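Close a tin with the folding-crank press

ROBOT

A 6-joint arm with a two-finger parallel gripper is mounted at the origin on a cart in front of the work surface, level with it; the furniture and walls round the work are solid. World frame = base frame: x ahead of the robot, y to its left, z up, the work surface at z = 0. Lengths are in m, angles in degrees, forces in N, time in s.
With the tool pointing down it reaches from about 0.4 to 0.825 m from the base axis. Payload 7 kg.
Tool frame: the origin (TCP) lies between the finger pads; the fingertips stand 22 mm ahead of it and the grasp point (between the pads) lies 3 mm ahead of it; z points along the fingers, y is the line along which they close (so a half turn about z gives the same grasp; the last joint's range is limited). The gripper opens to 88 mm and grips with 3 to 60 N. Pads are 19 mm wide; open, the fingers measure 130 mm over their backs; the gripper's body (78 mm by 193 mm) begins 47 mm behind the grasp point.
Start: joints at [-58.436, 20.546, 0.682, 0, -70.136, -16.507], TCP at [0.175, -0.652, 0.249] pointing down, gripper open.
Joint ranges: [-176.03, 176.03], [-82.01, 121.73], [-58.28, 71.71], [-173.87, 95.51], [-174.79, -0.11], [-173.66, 173.66]. Speed limits (degrees/s): [136.94, 136.94, 172.46, 180, 180, 180].

INTERFACE

Orientations are given as [roll, pitch, yaw] about the fixed x, y, z axes, in that order (R = Rz(yaw) Ry(pitch) Rx(roll)).
In Python, from plant import ctrl gives the robot as it stands.
- The arm moves only by the tool apply_moves, never from a script. Its argument "targets" is a list of rows, each an object with "travel": the shift along the tool's x, y, z in mm, a list of three; "roll": the turn about the tool's z in degrees; "jaw": the finger opening in mm, from 0 to 87.6. In form: [{"travel": [tx, ty, tz], "roll": roll, "jaw": jaw}, ...]. A call has 1 to 10 rows; each row shifts and turns the commanded pose from where the row before left it, along the tool's axes as they then stand; what a row does not reach is not made up. A row lasts 1/10 s, in which the tool goes at most 50 mm and 8.59 degrees, less where a joint would pass 70% of its speed; a pose out of reach is approached as far as the arm can. A call with a gripper value outside its range is refused whole. The fingers move at their own pace and stop on an object; the grip force is fixed at half the most. Time passes only in rows, so rows that do not move let the fingers close. It gives the time, the measured TCP pose, the force, the opening and the grip force at its end, in the units of the state.
- ctrl.get_obs(): the state, without advancing time (a new reading comes with each control period).
- ctrl.snapshot(name): name is "scene" or "side" or "wrist"; returns the picture (384x512x3 uint8, red, green, blue); there is no depth.
- ctrl.calibration(name): a dict with "K" (3x3 intrinsics, pixels), "extrinsics" (4x4, takes a point from camera to world coordinates); the wrist camera has in their place "hand_eye" (4x4, takes a point from camera to tool coordinates, whose origin is the TCP and whose axes are the flange's). Camera axes: x right, y down, z forward; pixel columns grow to the right and rows downward; lengths in m; the calibration is good to about 2 mm. The wrist camera is an equidistant fisheye: a pixel r from the principal point sees the ray r / f radians off the axis. A picture is of the moment at which its call begins: read the wrist's pose just before it. calibration takes no time and is no camera call.
- ctrl.close_job(): hands the job in; it is judged then, once.
The state is a dict: "clock": time; "joint_pos": joint angles; "qvel": joint speeds; "tau": joint torques, N m; "tool_pos": TCP position; "orientation": TCP orientation; "force": force on the tool from outside, world axes, zero at the start; "moment": the same for the moment, N m; "opening": finger opening in m; "gripper_force": force on a finger pad.
Only numpy, scipy, OpenCV 4.12 (cv2) and the standard library are available. Lean on these libraries where they do the work, as an engineer would, in place of code of your own. Each camera call takes 0.05 s, during which the arm holds its last target. There are 200 camera calls.

TASK

The tin standing in the bench screw press has its lid only part way in. Fold the handle of the press's crank out until it stands upright, then use it to wind the crank clockwise until the lid is fully home and you feel it bottom firmly, without crushing the tin; then wind back about half a turn, so that the pad stands clear of the tin, and let go. Leave the other things on the table as they are.

Things in the scene. Friction and masses are not known exactly. Their poses are not given: they have to be found in the camera images.
- crank_axis (a point): Point on the crank's upright axis, level with the handle's folding pin, 211 mm over the table. The grey press (base plate 124 x 176 mm, two steel posts 132 mm apart, crosshead with its top at 168 mm, screw boss up to 182 mm) is fixed; the crank turns on top of the boss and stays at that height.
- crank (a joint): Crank angle, rad; grows clockwise seen from above, which drives the ram down 5 mm per rad. Steel bar 13 mm wide, its top 12 mm below the folding pin, with a round counterweight at the short end. The bare crank drags about 2 N at the handle; the quick screw can be driven back by the load, so a held handle feels it: each 12 N under the pad is 1 N at the handle, plus or minus the drag.
- handle_pivot (a point): Centre of the folding pin at the long end of the crank bar, 60 mm from the crank axis; the level pin lies across the bar.
- handle_grip (a point): Point on the handle's centre line, 40 mm from the folding pin. The handle's black round sleeve is 20 mm thick, reaches from 9 to 56 mm from the pin and spins freely on its stem, so it can be held firmly while the crank goes round.
- handle (a joint): Fold angle of the handle, rad: 0 = lying along the top of the crank bar, pointing from the pin to the crank axis (it may start up to 0.15 open); it swings up about the pin to its stop at 1.57, upright. A stiff pin (about 0.05 N m) keeps it where it is left.
- ram: Ram under the crosshead with a yoke bar and two guide rods; moves straight up and down only. Below it hangs a round steel pad, 48 mm wide, on a screwed stud with disc springs (35 N per mm). Origin as ram_end.
- ram_end (a point): Point on the ram's axis where the pad's lower face would be with the stud at its middle setting. The stud is set differently each time: the true face is up to 5 mm higher or lower, and is not reported.
- tin: Loose round tin, 70 mm wide, rim 60 mm above its base, in the middle of the press's rubber bed (18 mm over the table); origin at the centre of its underside, z up. Its flat steel lid (61 mm wide, rim 3 mm thick) sits in the mouth. Firmly bottomed means at least 55 N under the pad (about 4.6 N at the handle, without drag); the tin crushes above 130 N (10.8 N).
- tin_lid (a joint): How far the tin's lid is in, m: starts at 0 to 0.003, 0.007 = fully home, its rim on the tin's rim (lid top then 63 mm above the tin's base). It slides in stiffly at about 35 N and stays where it is left.
- closed_tin: Bystander: a like tin, 70 x 63 mm, already closed; origin at the centre of its underside.
- tape_roll: Bystander: roll of brown tape lying flat, 96 mm wide, 48 mm high; origin at the centre of its underside.
- pry_driver: Bystander: screwdriver with blue handle, 212 mm long, lying in front of the press; origin under its middle.
- mug: Bystander: black and white mug, 97 mm high; origin at the centre of its underside.

How it is judged:
By the outcome, as a careful person would: the job done as asked, in the order asked, and still so for the second after the job is handed in, with the robot touching nothing.
It also fails if it takes over 69 s, if anything falls off the work surface, if the arm or the gripper's body presses on something with over 40 N, if the wrist force passes 120 N, or if a joint passes its speed limit or range.

## Working session

There is one attempt and no reset: what is moved stays moved. The work goes in short steps, Python scripts to look and compute and a tool call to move; the robot and the scene stay as the last step left them, time stands still between calls to the robot, and variables do not carry over. Pictures are saved under pics/ and viewed, at most 10 in all, crops included, and the job is handed in when it is done.

Besides the shell and the picture viewer there is one more tool, called by a JSON object that holds its "method" and its "body", one argument or row to a line. apply_moves: Moves the arm, as the interface text tells. Its arguments: {"type":"object","properties":{"targets":{"type":"array","items":{"type":"object","properties":{"travel":{"type":"array","items":{"type":"number"}},"roll":{"type":"number"},"jaw":{"type":"number"}}}}},"required":["targets"]}

```bash
mkdir -p pics
python3 - <<'E'
from plant import ctrl
import cv2,numpy as np
np.set_printoptions(precision=4,suppress=True)
for n in("scene","side"):
    cv2.imwrite(f"pics/{n}0.png",ctrl.snapshot(n)[:,:,::-1]); c=ctrl.calibration(n); print(n,c)
print(ctrl.calibration("wrist")); o=ctrl.get_obs(); print(o)
E
```

```text
scene {'K': array([[385.4399,   0.    , 255.0807],
       [  0.    , 385.4399, 190.8008],
       [  0.    ,   0.    ,   1.    ]]), 'extrinsics': array([[-0.6954, -0.4757,  0.5386,  0.0888],
       [-0.7184,  0.4431, -0.5362,  0.6368],
       [ 0.0164, -0.7598, -0.6499,  0.7386],
       [ 0.    ,  0.    ,  0.    ,  1.    ]])}
side {'K': array([[443.629 ,   0.    , 256.1374],
       [  0.    , 443.629 , 189.1612],
       [  0.    ,   0.    ,   1.    ]]), 'extrinsics': array([[-0.5535, -0.682 ,  0.4781,  0.0491],
       [-0.8328,  0.461 , -0.3066,  0.4588],
       [-0.0113, -0.5678, -0.8231,  1.0543],
       [ 0.    ,  0.    ,  0.    ,  1.    ]])}
{'K': array([[297.3186,   0.    , 251.6001],
       [  0.    , 297.3186, 191.3225],
       [  0.    ,   0.    ,   1.    ]]), 'hand_eye': array([[ 0.0019, -0.9589, -0.2837,  0.0775],
       [ 1.    ,  0.0019,  0.0004,  0.0006],
       [ 0.0002, -0.2837,  0.9589, -0.1359],
       [ 0.    ,  0.    ,  0.    ,  1.    ]])}
{'clock': 0.1, 'joint_pos': array([-58.4367,  20.5882,   0.6388,  -0.0173, -70.1364, -16.5063]), 'qvel': array([-0.1275, -0.148 ,  0.1355, -0.0129, -0.04  , -0.0268]), 'tau': array([  0.0006, -58.4166,  29.3748,   7.0153,   0.0102,  -0.0001]), 'tool_pos': array([ 0.1752, -0.6514,  0.2477]), 'orientation': array([ 179.9132,   -0.0088, -164.9489]), 'force': array([-0.0776, -0.1377,  0.3033]), 'moment': array([-0.0573, -0.0533, -0.0278]), 'gripper_force': 0.0, 'opening': 0.08789884581464137}
```

View pics/scene0.png

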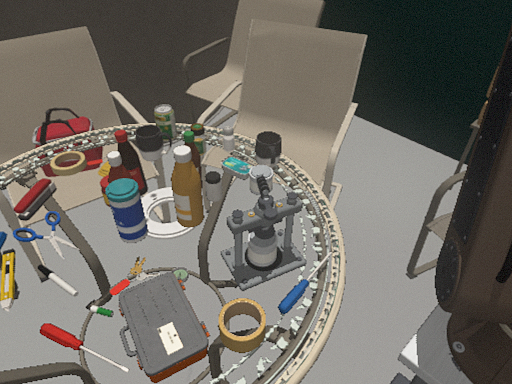

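View pics/side0.png

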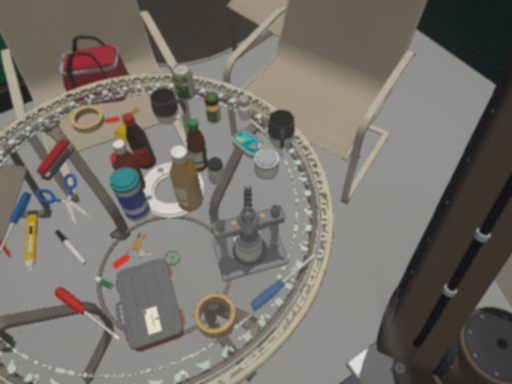

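The press is at about (262,235) in scene and (250,240) in side, with the crank on top pointing up in the image. I'll zoom in on both.

Run:
```python
import cv2,numpy as np
a=cv2.imread("pics/scene0.png")[160:290,210:310];b=cv2.imread("pics/side0.png")[175:285,205:295]
r=lambda i:cv2.resize(i,(390,int(390*i.shape[0]/i.shape[1])),interpolation=cv2.INTER_CUBIC)
a,b=r(a),r(b);h=max(a.shape[0],b.shape[0])
a,b=[cv2.copyMakeBorder(i,0,h-i.shape[0],0,10,0) for i in(a,b)]
cv2.imwrite("pics/crop0.png",cv2.convertScaleAbs(np.hstack([a,b]),alpha=1.7))
```

```text
(no output)
```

View pics/crop0.png

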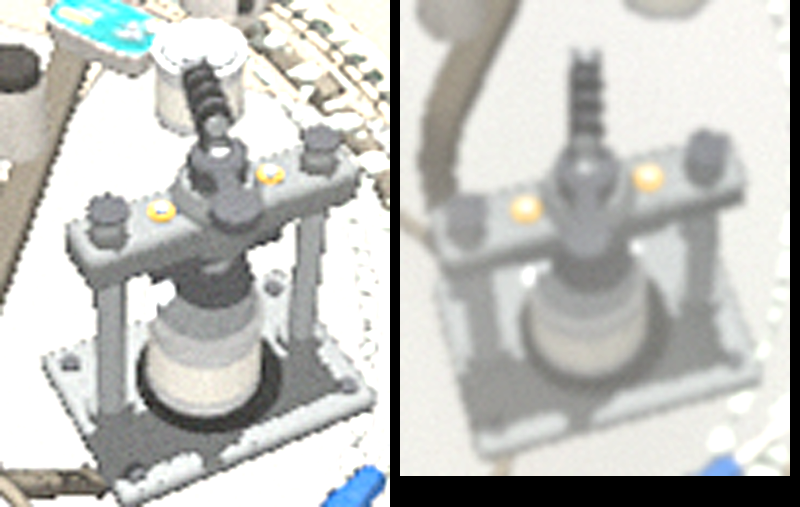

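Crop (scene ×3.9, side ×4.33): the handle's pin end is at about (190,66) in scene and (585,55) in side. The hub is at (217,155) and (585,160), and the gold rods at (161,211), (270,174) and (526,208), (648,177).

```bash
cat > h.py <<'E'
import numpy as np,cv2
from plant import ctrl
np.set_printoptions(precision=4,suppress=True)
def ray(n,uv):
    c=ctrl.calibration(n);E=c["extrinsics"];d=E[:3,:3]@np.linalg.solve(c["K"],[*uv,1]);return E[:3,3],d/np.linalg.norm(d)
def plane(n,uv,z):
    o,d=ray(n,uv);return o+d*(z-o[2])/d[2]
def tri(a,b):
    (o1,d1),(o2,d2)=ray("scene",a),ray("side",b)
    s=np.linalg.lstsq(np.c_[d1,-d2],o2-o1,rcond=None)[0];p,q=o1+s[0]*d1,o2+s[1]*d2;return (p+q)/2,np.linalg.norm(p-q)
E
python3 - <<'E'
from h import *
S=lambda x,y:(210+x/3.9,160+y/3.9)
T=lambda x,y:(205+(x-400)/4.333,175+y/4.333)
for n,a,b,z in[("pin",(190,66),(585,55),.211),("hub",(217,158),(585,165),.2),("sleeve inner",(215,122),(588,135),.215),("cw",(236,200),(583,232),.2),("rodL",(161,211),(526,208),.172),("rodR",(270,174),(648,177),.172),("postL",(108,208),(465,212),.18),("postR",(319,138),(707,145),.18)]:
    a,b=S(*a),T(*b);print(n,*tri(a,b),plane("scene",a,z),plane("side",b,z))
E
```

```text
pin [0.5589 0.1566 0.204 ] 0.0026681079840591474 [0.5543 0.163  0.211 ] [0.5534 0.1586 0.211 ]
hub [0.5066 0.1891 0.189 ] 0.0011840105284380452 [0.4976 0.198  0.2   ] [0.5014 0.1927 0.2   ]
sleeve inner [0.5127 0.1839 0.2073] 0.0012612913683459018 [0.5072 0.1905 0.215 ] [0.5078 0.1862 0.215 ]
cw [0.4669 0.2158 0.2023] 0.0009932646683253768 [0.4679 0.214  0.2   ] [0.4685 0.2153 0.2   ]
rodL [0.5152 0.2224 0.1644] 0.00028157754627219244 [0.5094 0.2279 0.172 ] [0.5113 0.2244 0.172 ]
rodR [0.4939 0.158  0.1659] 0.00047238931913527163 [0.4893 0.163  0.172 ] [0.4911 0.1601 0.172 ]
postL [0.5211 0.2554 0.184 ] 0.0004782887447648054 [0.5245 0.2527 0.18  ] [0.523  0.2544 0.18  ]
postR [0.488  0.1239 0.176 ] 0.00019223044991149374 [0.4853 0.1275 0.18  ] [0.4859 0.1254 0.18  ]
```

Posts and rods agree: axis ≈ (0.504, 0.190), and the pin at (0.555, 0.159) is 60 mm from it, which fits. The crank bar points at about -31° in yaw. I'll rise, then cross.

{"method": "apply_moves", "body": {
  "targets": [
    {"travel":[0,0,-40],"roll":0,"jaw":60},
    {"travel":[0,0,-40],"roll":0,"jaw":60},
    {"travel":[-24,31,0],"roll":0,"jaw":60},
    {"travel":[-24,31,0],"roll":0,"jaw":60},
    {"travel":[-24,31,0],"roll":0,"jaw":60},
    {"travel":[-24,31,0],"roll":0,"jaw":60},
    {"travel":[-24,31,0],"roll":0,"jaw":60},
    {"travel":[-24,31,0],"roll":0,"jaw":60},
    {"travel":[-24,31,0],"roll":0,"jaw":60},
    {"travel":[-24,31,0],"roll":0,"jaw":60}
  ]
}}

```text
clock: 1.1
tool_pos: [0.2964, -0.3609, 0.3283]
orientation: [180.0, -0.0, -165.0]
force: [0.7, -0.4, 1.0]
opening: 0.0601
gripper_force: 0.0
```

{"method": "apply_moves", "body": {
  "targets": [
    {"travel":[-24,31,0],"roll":0,"jaw":60},
    {"travel":[-24,31,0],"roll":0,"jaw":60},
    {"travel":[-24,31,0],"roll":0,"jaw":60},
    {"travel":[-24,31,0],"roll":0,"jaw":60},
    {"travel":[-24,31,0],"roll":0,"jaw":60},
    {"travel":[-24,31,0],"roll":0,"jaw":60},
    {"travel":[-24,31,0],"roll":0,"jaw":60},
    {"travel":[-24,31,0],"roll":0,"jaw":60},
    {"travel":[-24,31,0],"roll":0,"jaw":60},
    {"travel":[-24,31,0],"roll":0,"jaw":60}
  ]
}}

```text
clock: 2.1
tool_pos: [0.4476, 0.0009, 0.3285]
orientation: [180.0, 0.0, -164.9]
force: [1.2, -0.8, 1.3]
opening: 0.0601
gripper_force: 0.0
```

{"method": "apply_moves", "body": {
  "targets": [
    {"travel":[0,0,0],"roll":-8.5,"jaw":60},
    {"travel":[0,0,0],"roll":-8.5,"jaw":60},
    {"travel":[0,0,0],"roll":-8.5,"jaw":60},
    {"travel":[0,0,0],"roll":-8.5,"jaw":60},
    {"travel":[0,0,0],"roll":-8.5,"jaw":60},
    {"travel":[0,0,0],"roll":-8.5,"jaw":60},
    {"travel":[0,0,0],"roll":-8.5,"jaw":60},
    {"travel":[0,0,0],"roll":-8.5,"jaw":60},
    {"travel":[0,0,0],"roll":-8.5,"jaw":60},
    {"travel":[0,0,0],"roll":-8.5,"jaw":60}
  ]
}}

```text
clock: 3.1
tool_pos: [0.4473, -0.0008, 0.3283]
orientation: [180.0, 0.0, -79.6]
force: [0.4, 0.2, 0.4]
opening: 0.0601
gripper_force: 0.0
```

{"method": "apply_moves", "body": {
  "targets": [
    {"travel":[0,0,0],"roll":-8.1,"jaw":60},
    {"travel":[0,0,0],"roll":-8.1,"jaw":60},
    {"travel":[0,0,0],"roll":-8.1,"jaw":60},
    {"travel":[0,0,0],"roll":-8.1,"jaw":60},
    {"travel":[0,0,0],"roll":-8.1,"jaw":60},
    {"travel":[0,0,0],"roll":-8.1,"jaw":60}
  ]
}}

```text
clock: 3.7
tool_pos: [0.4473, -0.0008, 0.3283]
orientation: [180.0, 0.0, -31.0]
force: [0.4, -0.2, -0.5]
opening: 0.0599
gripper_force: 0.0
```

{"method": "apply_moves", "body": {
  "targets": [
    {"travel":[-6,-39,0],"roll":0,"jaw":60},
    {"travel":[-6,-39,0],"roll":0,"jaw":60},
    {"travel":[-6,-39,0],"roll":0,"jaw":60},
    {"travel":[-6,-39,0],"roll":0,"jaw":60},
    {"travel":[-6,-37,0],"roll":0,"jaw":60},
    {"travel":[0,0,0],"roll":0,"jaw":60}
  ]
}}

```text
clock: 4.3
tool_pos: [0.5233, 0.183, 0.3269]
orientation: [179.9, 0.1, -31.2]
force: [-0.7, 0.2, -0.8]
opening: 0.0596
gripper_force: 0.0
```

```bash
cat >> h.py <<'E'
from scipy.spatial.transform import Rotation as R
def wcam():
    o=ctrl.get_obs();T=np.eye(4);T[:3,:3]=R.from_euler("xyz",o["orientation"],degrees=True).as_matrix();T[:3,3]=o["tool_pos"]
    return T
def wplane(T,uv,z):
    c=ctrl.calibration("wrist");K=c["K"];p=(np.array(uv)-K[:2,2])/K[0,0];r=np.hypot(*p)
    d=np.r_[p/max(r,1e-9)*np.sin(r),np.cos(r)];E=T@c["hand_eye"];d=E[:3,:3]@d;o=E[:3,3];return o+d*(z-o[2])/d[2]
E
python3 - <<'E'
from h import *
T=wcam();im=ctrl.snapshot("wrist");np.save("T1.npy",T);cv2.imwrite("pics/w1raw.png",im[:,:,::-1])
print(T[:3,3],ctrl.get_obs()["orientation"],ctrl.get_obs()["joint_pos"])
cv2.imwrite("pics/w1.png",cv2.convertScaleAbs(cv2.resize(im[:,:,::-1],(800,600),interpolation=cv2.INTER_CUBIC),alpha=1.5))
E
```

```text
[0.5233 0.183  0.3269] [179.8726   0.0631 -31.2341] [ 39.4252   6.6923  -7.4251  -0.0179 -76.0236  19.3451]
```

View pics/w1.png

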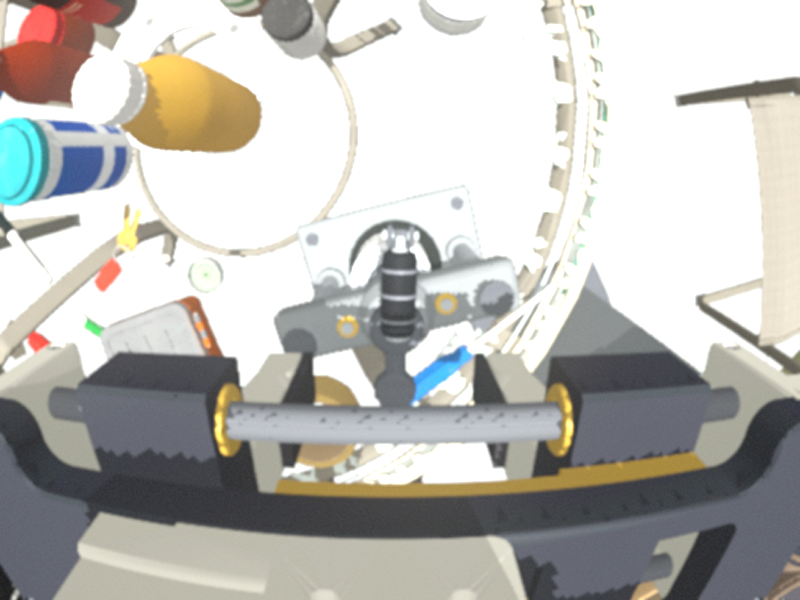

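The crank lies straight along the tool's x. The pin is at (401,238), the sleeve runs from (399,252) to (397,335), the counterweight is at (395,385) and the rods are at (347,327), (446,304), all in 800×600 pixels.

Run:
```python
from h import *
T=np.load("T1.npy");P={}
for n,uv,z in[("pin",(401,238),.211),("slA",(399,252),.211),("slB",(397,335),.215),("cw",(395,385),.2),("rodL",(347,327),.17),("rodR",(446,304),.17)]:
    P[n]=wplane(T,np.array(uv)*.64,z);print(n,P[n],np.linalg.inv(T)[:3]@np.r_[P[n],1])
print((P["rodL"]+P["rodR"])/2)
d=P["pin"]-P["cw"];print(np.degrees(np.arctan2(d[1],d[0])))
```

```text
pin [0.5517 0.1603 0.211 ] [0.0362 0.0045 0.1159]
slA [0.5455 0.1653 0.211 ] [0.0283 0.0034 0.1159]
slB [0.5056 0.1906 0.215 ] [-0.0189  0.0025  0.1119]
cw [0.472 0.212 0.2  ] [-0.0588  0.0016  0.127 ]
rodL [0.5127 0.2249 0.17  ] [-0.0306 -0.0307  0.1569]
rodR [0.4924 0.16   0.17  ] [-0.0143  0.0354  0.157 ]
[0.5026 0.1925 0.17  ]
-32.96757924327443
```

{"method": "apply_moves", "body": {
  "targets": [
    {"travel":[-1,3,25],"roll":1.5,"jaw":50},
    {"travel":[0,0,25],"roll":0,"jaw":50},
    {"travel":[0,0,20],"roll":0,"jaw":50},
    {"travel":[0,0,15],"roll":0,"jaw":50},
    {"travel":[0,0,12],"roll":0,"jaw":50},
    {"travel":[0,0,9],"roll":0,"jaw":50},
    {"travel":[0,0,0],"roll":0,"jaw":50}
  ]
}}

```text
clock: 5.05
tool_pos: [0.5193, 0.1771, 0.2216]
orientation: [179.9, 0.0, -32.9]
force: [0.9, 0.2, 0.2]
opening: 0.0498
gripper_force: 0.0
```

{"method": "apply_moves", "body": {
  "targets": [
    {"travel":[0,0,0],"roll":0,"jaw":10},
    {"travel":[0,0,0],"roll":0,"jaw":10},
    {"travel":[0,0,0],"roll":0,"jaw":10},
    {"travel":[0,0,0],"roll":0,"jaw":10},
    {"travel":[0,0,0],"roll":0,"jaw":10}
  ]
}}

```text
clock: 5.55
tool_pos: [0.5212, 0.1791, 0.2234]
orientation: [-179.8, -0.1, -32.8]
force: [3.3, 3.9, -1.6]
opening: 0.0186
gripper_force: 30.0
```

{"method": "apply_moves", "body": {
  "targets": [
    {"travel":[0.6,0,-6.4],"roll":0,"jaw":10},
    {"travel":[1.7,0,-6.3],"roll":0,"jaw":10},
    {"travel":[2.7,0,-5.8],"roll":0,"jaw":10},
    {"travel":[3.7,0,-5.3],"roll":0,"jaw":10},
    {"travel":[0,0,0],"roll":0,"jaw":10}
  ]
}}

```text
clock: 6.05
tool_pos: [0.5277, 0.1743, 0.2463]
orientation: [-179.9, 0.1, -32.9]
force: [1.2, 6.8, -2.8]
opening: 0.0189
gripper_force: 30.0
```

{"method": "apply_moves", "body": {
  "targets": [
    {"travel":[4.5,0,-4.5],"roll":0,"jaw":10},
    {"travel":[5.3,0,-3.7],"roll":0,"jaw":10},
    {"travel":[5.8,0,-2.8],"roll":0,"jaw":10},
    {"travel":[6.3,0,-1.6],"roll":0,"jaw":10},
    {"travel":[6.4,0,-0.6],"roll":0,"jaw":10},
    {"travel":[0,0,0],"roll":0,"jaw":10}
  ]
}}

```text
clock: 6.65
tool_pos: [0.551, 0.1587, 0.2604]
orientation: [-179.9, 0.1, -32.8]
force: [-3.6, 5.9, 5.9]
opening: 0.0182
gripper_force: 29.9
```

Run:
```python
from h import *
a=ctrl.snapshot("scene")[110:260,200:320,::-1];b=ctrl.snapshot("side")[110:260,190:310,::-1]
cv2.imwrite("pics/up.png",cv2.convertScaleAbs(cv2.resize(np.hstack([a,b]),(800,500),interpolation=cv2.INTER_CUBIC),alpha=1.6))
```

```text
(no output)
```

View pics/up.png

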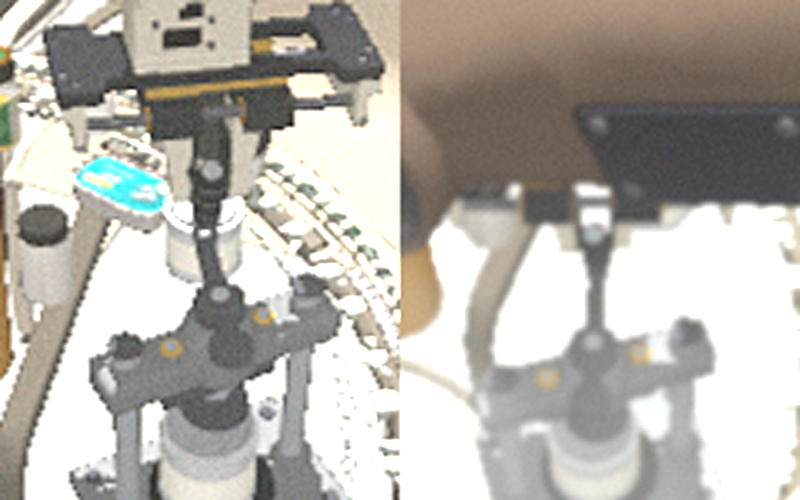

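The handle looks nearly upright between the pads. I'll push a few more mm outward to reach the stop.

{"method": "apply_moves", "body": {
  "targets": [
    {"travel":[2,0,0],"roll":0,"jaw":10},
    {"travel":[2,0,0],"roll":0,"jaw":10},
    {"travel":[0,0,0],"roll":0,"jaw":10}
  ]
}}

```text
clock: 7.05
tool_pos: [0.554, 0.1567, 0.2607]
orientation: [-179.9, 0.1, -32.8]
force: [-6.2, 5.8, 7.3]
opening: 0.0179
gripper_force: 29.9
```

{"method": "apply_moves", "body": {
  "targets": [
    {"travel":[2,0,0],"roll":0,"jaw":10},
    {"travel":[2,0,0],"roll":0,"jaw":10},
    {"travel":[0,0,0],"roll":0,"jaw":10}
  ]
}}

```text
clock: 7.35
tool_pos: [0.5574, 0.1545, 0.2606]
orientation: [-179.9, 0.0, -32.8]
force: [-4.9, 5.2, 6.5]
opening: 0.0169
gripper_force: 29.8
```

Run:
```python
from h import *
a=ctrl.snapshot("wrist")[130:330,150:360,::-1];b=ctrl.snapshot("scene")[130:240,220:310,::-1]
a=cv2.resize(a,(480,457),interpolation=cv2.INTER_CUBIC);b=cv2.resize(b,(320,391),interpolation=cv2.INTER_CUBIC)
b=cv2.copyMakeBorder(b,0,66,0,0,0)
cv2.imwrite("pics/w2.png",cv2.convertScaleAbs(np.hstack([a,b]),alpha=1.6))
```

```text
(no output)
```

View pics/w2.png

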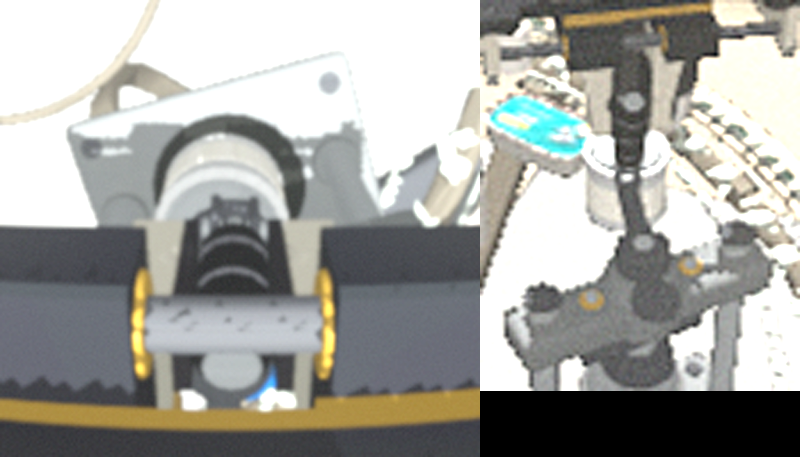

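The wrist view shows the sleeve from the clevis at (235,205) to the round top end at (232,365) in the crop. I'll check how far it leans.

Run:
```python
from h import *
T=wcam()
for uv,z in[((235,205),.211),((232,365),.267),((232,365),.272)]:
    p=wplane(T,np.array(uv)*.4375+[150,130],z);print(p,np.linalg.inv(T)[:3]@np.r_[p,1],np.hypot(p[0]-.503,p[1]-.191))
print(T[:3,3],ctrl.get_obs()["opening"])
```

```text
[0.5579 0.153  0.211 ] [0.0012 0.001  0.0496] 0.06676170711472404
[0.5438 0.1631 0.267 ] [-0.0161  0.0001 -0.0064] 0.04941355436909845
[0.5468 0.1611 0.272 ] [-0.0126  0.0001 -0.0114] 0.05299076601360826
[0.5574 0.1545 0.2606] 0.017019287928084437
```

The sleeve sits about 10 mm back in the pads and may still lean. I'll release it and push it to its stop from the inner side with closed fingers, where pad friction can't interfere.

{"method": "apply_moves", "body": {
  "targets": [
    {"travel":[0,0,0],"roll":0,"jaw":50},
    {"travel":[0,0,0],"roll":0,"jaw":50},
    {"travel":[0,0,0],"roll":0,"jaw":50},
    {"travel":[0,0,-25],"roll":0,"jaw":50},
    {"travel":[0,0,-25],"roll":0,"jaw":20},
    {"travel":[-25,0,0],"roll":0,"jaw":0},
    {"travel":[-20,0,0],"roll":0,"jaw":0},
    {"travel":[0,0,0],"roll":0,"jaw":0},
    {"travel":[0,0,25],"roll":0,"jaw":0},
    {"travel":[0,0,20],"roll":0,"jaw":0}
  ]
}}

```text
clock: 8.45
tool_pos: [0.52, 0.1775, 0.2639]
orientation: [-180.0, -0.0, -32.8]
force: [0.1, 1.3, 0.1]
opening: 0.0062
gripper_force: 0.0
```

{"method": "apply_moves", "body": {
  "targets": [
    {"travel":[3,0,0],"roll":0,"jaw":0},
    {"travel":[3,0,0],"roll":0,"jaw":0},
    {"travel":[3,0,0],"roll":0,"jaw":0},
    {"travel":[3,0,0],"roll":0,"jaw":0},
    {"travel":[0,0,0],"roll":0,"jaw":0}
  ]
}}

```text
clock: 8.95
tool_pos: [0.5307, 0.1711, 0.2653]
orientation: [-179.9, -0.0, -32.9]
force: [1.0, 0.1, 1.7]
opening: 0.0005
gripper_force: 0.1
```

{"method": "apply_moves", "body": {
  "targets": [
    {"travel":[2,0,0],"roll":0,"jaw":0},
    {"travel":[2,0,0],"roll":0,"jaw":0},
    {"travel":[0,0,0],"roll":0,"jaw":0}
  ]
}}

```text
clock: 9.25
tool_pos: [0.5335, 0.169, 0.2647]
orientation: [-180.0, -0.0, -32.8]
force: [0.2, 1.0, -0.1]
opening: 0.0007
gripper_force: 0.4
```

{"method": "apply_moves", "body": {
  "targets": [
    {"travel":[2,0,0],"roll":0,"jaw":0},
    {"travel":[2,0,0],"roll":0,"jaw":0},
    {"travel":[0,0,0],"roll":0,"jaw":0}
  ]
}}

```text
clock: 9.55
tool_pos: [0.5364, 0.1674, 0.2646]
orientation: [-180.0, 0.1, -32.8]
force: [-3.8, 3.9, 3.3]
opening: 0.0002
gripper_force: 3.1
```

{"method": "apply_moves", "body": {
  "targets": [
    {"travel":[2,0,0],"roll":0,"jaw":0},
    {"travel":[2,0,0],"roll":0,"jaw":0},
    {"travel":[0,0,0],"roll":0,"jaw":0}
  ]
}}

```text
clock: 9.85
tool_pos: [0.5375, 0.1667, 0.2646]
orientation: [-180.0, 0.3, -32.8]
force: [-16.7, 11.6, 10.1]
opening: 0.0004
gripper_force: 10.3
```

At the stop: 20 N with no further motion, and the radius fits. Next I'll regrip the upright handle from above.

{"method": "apply_moves", "body": {
  "targets": [
    {"travel":[-8,0,0],"roll":0,"jaw":0},
    {"travel":[0,0,-25],"roll":0,"jaw":20},
    {"travel":[0,0,-25],"roll":0,"jaw":50},
    {"travel":[12,0,0],"roll":0,"jaw":50},
    {"travel":[13,0,0],"roll":0,"jaw":50},
    {"travel":[0,0,0],"roll":0,"jaw":50},
    {"travel":[0,0,25],"roll":0,"jaw":50},
    {"travel":[0,0,25],"roll":0,"jaw":50},
    {"travel":[0,0,8],"roll":0,"jaw":50},
    {"travel":[0,0,0],"roll":0,"jaw":50}
  ]
}}

```text
clock: 10.85
tool_pos: [0.5537, 0.1548, 0.2548]
orientation: [179.8, 0.1, -32.9]
force: [0.1, -0.8, 0.2]
opening: 0.0499
gripper_force: 0.0
```

{"method": "apply_moves", "body": {
  "targets": [
    {"travel":[0,0,0],"roll":0,"jaw":10},
    {"travel":[0,0,0],"roll":0,"jaw":10},
    {"travel":[0,0,0],"roll":0,"jaw":10},
    {"travel":[0,0,0],"roll":0,"jaw":10},
    {"travel":[0,0,0],"roll":0,"jaw":10}
  ]
}}

```text
clock: 11.35
tool_pos: [0.5545, 0.1556, 0.2572]
orientation: [-179.9, -0.0, -32.8]
force: [0.1, -0.7, 1.2]
opening: 0.0193
gripper_force: 30.0
```

{"method": "apply_moves", "body": {
  "targets": [
    {"travel":[-0.3,6.3,0],"roll":0,"jaw":10},
    {"travel":[-1.0,6.2,0],"roll":0,"jaw":10},
    {"travel":[-1.6,6.1,0],"roll":0,"jaw":10},
    {"travel":[0,0,0],"roll":0,"jaw":10}
  ]
}}

```text
clock: 11.75
tool_pos: [0.5407, 0.1414, 0.2571]
orientation: [-179.9, 0.1, -32.8]
force: [-4.2, 5.3, 5.6]
opening: 0.0189
gripper_force: 30.0
```

{"method": "apply_moves", "body": {
  "targets": [
    {"travel":[-2.3,5.9,0],"roll":0,"jaw":10},
    {"travel":[-2.9,5.6,0],"roll":0,"jaw":10},
    {"travel":[-3.4,5.3,0],"roll":0,"jaw":10},
    {"travel":[-3.9,4.9,0],"roll":0,"jaw":10}
  ]
}}

```text
clock: 12.15
tool_pos: [0.5197, 0.1318, 0.2571]
orientation: [-179.7, 0.0, -32.8]
force: [-0.5, 11.8, 2.3]
opening: 0.0191
gripper_force: 30.0
```

{"method": "apply_moves", "body": {
  "targets": [
    {"travel":[-5.3,3.1,0],"roll":0,"jaw":10},
    {"travel":[-4.9,3.9,0],"roll":0,"jaw":10},
    {"travel":[-5.3,3.4,0],"roll":0,"jaw":10}
  ]
}}

```text
clock: 12.45
tool_pos: [0.5014, 0.1307, 0.2571]
orientation: [-179.8, -0.0, -32.8]
force: [3.2, 7.0, 0.4]
opening: 0.0186
gripper_force: 30.0
```

{"method": "apply_moves", "body": {
  "targets": [
    {"travel":[-5.6,2.9,0],"roll":0,"jaw":10},
    {"travel":[-5.9,2.3,0],"roll":0,"jaw":10},
    {"travel":[-6.1,1.6,0],"roll":0,"jaw":10}
  ]
}}

```text
clock: 12.75
tool_pos: [0.4834, 0.1348, 0.2572]
orientation: [-179.7, -0.1, -32.8]
force: [4.3, 7.5, -1.8]
opening: 0.0188
gripper_force: 30.0
```

{"method": "apply_moves", "body": {
  "targets": [
    {"travel":[-6.5,-0.1,0],"roll":0,"jaw":10},
    {"travel":[-6.3,0.3,0],"roll":0,"jaw":10},
    {"travel":[-6.3,-0.3,0],"roll":0,"jaw":10}
  ]
}}

```text
clock: 13.05
tool_pos: [0.4674, 0.1446, 0.2572]
orientation: [-179.8, -0.1, -32.8]
force: [5.9, 4.2, -0.9]
opening: 0.0188
gripper_force: 30.0
```

{"method": "apply_moves", "body": {
  "targets": [
    {"travel":[-6.2,-1.0,0],"roll":0,"jaw":10},
    {"travel":[-6.1,-1.6,0],"roll":0,"jaw":10},
    {"travel":[-5.9,-2.3,0],"roll":0,"jaw":10}
  ]
}}

```text
clock: 13.35
tool_pos: [0.455, 0.1585, 0.2572]
orientation: [-179.8, -0.1, -32.8]
force: [8.0, 2.7, -2.8]
opening: 0.0189
gripper_force: 30.0
```

{"method": "apply_moves", "body": {
  "targets": [
    {"travel":[-5.2,-3.8,0],"roll":0,"jaw":10},
    {"travel":[-5.3,-3.4,0],"roll":0,"jaw":10},
    {"travel":[-4.9,-3.9,0],"roll":0,"jaw":10}
  ]
}}

```text
clock: 13.65
tool_pos: [0.4476, 0.1756, 0.2572]
orientation: [-179.9, -0.1, -32.8]
force: [7.7, 0.1, -0.4]
opening: 0.0191
gripper_force: 30.0
```

{"method": "apply_moves", "body": {
  "targets": [
    {"travel":[-4.4,-4.4,0],"roll":0,"jaw":10},
    {"travel":[-3.9,-4.9,0],"roll":0,"jaw":10},
    {"travel":[-3.4,-5.3,0],"roll":0,"jaw":10}
  ]
}}

```text
clock: 13.95
tool_pos: [0.4457, 0.1938, 0.2572]
orientation: [-180.0, -0.1, -32.8]
force: [6.0, -3.4, 0.8]
opening: 0.0188
gripper_force: 30.0
```

{"method": "apply_moves", "body": {
  "targets": [
    {"travel":[-1.3,-4.1,0],"roll":0,"jaw":10},
    {"travel":[-1.7,-3.8,0],"roll":0,"jaw":10},
    {"travel":[-1.4,-3.9,0],"roll":0,"jaw":10}
  ]
}}

```text
clock: 14.25
tool_pos: [0.4475, 0.2052, 0.2571]
orientation: [179.9, -0.1, -32.8]
force: [2.0, -5.7, 5.5]
opening: 0.0188
gripper_force: 30.0
```

{"method": "apply_moves", "body": {
  "targets": [
    {"travel":[-1.1,-4.0,0],"roll":0,"jaw":10},
    {"travel":[-0.9,-4.1,0],"roll":0,"jaw":10},
    {"travel":[-0.6,-4.2,0],"roll":0,"jaw":10}
  ]
}}

```text
clock: 14.55
tool_pos: [0.4517, 0.2167, 0.257]
orientation: [179.9, -0.0, -32.9]
force: [-0.5, -4.3, 7.6]
opening: 0.0193
gripper_force: 30.0
```

{"method": "apply_moves", "body": {
  "targets": [
    {"travel":[-0.3,-4.2,0],"roll":0,"jaw":10},
    {"travel":[0,-4.2,0],"roll":0,"jaw":10},
    {"travel":[0.3,-4.2,0],"roll":0,"jaw":10}
  ]
}}

```text
clock: 14.85
tool_pos: [0.4583, 0.2274, 0.257]
orientation: [179.9, -0.0, -32.9]
force: [-2.7, -4.4, 8.3]
opening: 0.0188
gripper_force: 30.0
```

{"method": "apply_moves", "body": {
  "targets": [
    {"travel":[0.6,-4.2,0],"roll":0,"jaw":10},
    {"travel":[0.9,-4.1,0],"roll":0,"jaw":10}
  ]
}}

```text
clock: 15.05
tool_pos: [0.4639, 0.2337, 0.257]
orientation: [179.9, 0.0, -32.9]
force: [-3.6, -3.6, 8.7]
opening: 0.019
gripper_force: 30.0
```

{"method": "apply_moves", "body": {
  "targets": [
    {"travel":[1.1,-4.0,0],"roll":0,"jaw":10},
    {"travel":[1.4,-3.9,0],"roll":0,"jaw":10}
  ]
}}

```text
clock: 15.25
tool_pos: [0.4702, 0.2391, 0.257]
orientation: [179.9, 0.0, -32.9]
force: [-4.6, -2.5, 9.4]
opening: 0.0189
gripper_force: 30.0
```

{"method": "apply_moves", "body": {
  "targets": [
    {"travel":[1.7,-3.8,0],"roll":0,"jaw":10},
    {"travel":[2.0,-3.7,0],"roll":0,"jaw":10}
  ]
}}

```text
clock: 15.45
tool_pos: [0.4774, 0.2436, 0.257]
orientation: [179.9, 0.0, -32.8]
force: [-4.0, -1.0, 8.6]
opening: 0.0187
gripper_force: 30.0
```

{"method": "apply_moves", "body": {
  "targets": [
    {"travel":[2.2,-3.6,0],"roll":0,"jaw":10},
    {"travel":[2.5,-3.4,0],"roll":0,"jaw":10}
  ]
}}

```text
clock: 15.65
tool_pos: [0.4851, 0.2471, 0.257]
orientation: [179.9, 0.0, -32.8]
force: [-5.2, -0.8, 8.2]
opening: 0.0189
gripper_force: 30.0
```

{"method": "apply_moves", "body": {
  "targets": [
    {"travel":[2.7,-3.2,0],"roll":0,"jaw":10},
    {"travel":[2.9,-3.0,0],"roll":0,"jaw":10}
  ]
}}

```text
clock: 15.85
tool_pos: [0.493, 0.2494, 0.257]
orientation: [179.9, 0.1, -32.8]
force: [-6.8, -1.3, 9.1]
opening: 0.0188
gripper_force: 30.0
```

{"method": "apply_moves", "body": {
  "targets": [
    {"travel":[3.1,-2.8,0],"roll":0,"jaw":10},
    {"travel":[3.3,-2.6,0],"roll":0,"jaw":10}
  ]
}}

```text
clock: 16.05
tool_pos: [0.501, 0.2506, 0.257]
orientation: [179.9, 0.1, -32.8]
force: [-7.4, 0.2, 10.0]
opening: 0.0187
gripper_force: 30.0
```

{"method": "apply_moves", "body": {
  "targets": [
    {"travel":[3.5,-2.3,0],"roll":0,"jaw":10},
    {"travel":[0,0,0],"roll":0,"jaw":10}
  ]
}}

```text
clock: 16.25
tool_pos: [0.5056, 0.2508, 0.257]
orientation: [179.9, 0.1, -32.8]
force: [-4.9, 0.2, 8.6]
opening: 0.0188
gripper_force: 30.0
```

{"method": "apply_moves", "body": {
  "targets": [
    {"travel":[3.6,-2.1,0],"roll":0,"jaw":10}
  ]
}}

```text
clock: 16.35
tool_pos: [0.5089, 0.2507, 0.257]
orientation: [179.9, 0.1, -32.8]
force: [-9.4, 2.1, 10.1]
opening: 0.0189
gripper_force: 30.0
```

{"method": "apply_moves", "body": {
  "targets": [
    {"travel":[3.8,-1.8,0],"roll":0,"jaw":10}
  ]
}}

```text
clock: 16.45
tool_pos: [0.5131, 0.2504, 0.257]
orientation: [179.9, 0.1, -32.8]
force: [-10.6, 2.1, 10.7]
opening: 0.0188
gripper_force: 30.0
```

While winding the reaction is 10.8 N; less the drag of about 2.1 N, that is about 104 N under the pad. The angle wound since bottoming agrees (about 106 N), so it is firm and under 130 N. Now I'll wind back half a turn.

{"method": "apply_moves", "body": {
  "targets": [
    {"travel":[-5.6,2.9,0],"roll":0,"jaw":10},
    {"travel":[-5.3,3.4,0],"roll":0,"jaw":10},
    {"travel":[-4.9,3.9,0],"roll":0,"jaw":10},
    {"travel":[-4.4,4.4,0],"roll":0,"jaw":10},
    {"travel":[-3.9,4.9,0],"roll":0,"jaw":10},
    {"travel":[-3.4,5.3,0],"roll":0,"jaw":10},
    {"travel":[-2.9,5.6,0],"roll":0,"jaw":10},
    {"travel":[-2.3,5.9,0],"roll":0,"jaw":10}
  ]
}}

```text
clock: 17.25
tool_pos: [0.468, 0.2376, 0.2571]
orientation: [-179.9, -0.0, -32.8]
force: [4.6, -0.9, 5.0]
opening: 0.0192
gripper_force: 30.0
```

{"method": "apply_moves", "body": {
  "targets": [
    {"travel":[-1.6,6.1,0],"roll":0,"jaw":10},
    {"travel":[-1.0,6.2,0],"roll":0,"jaw":10},
    {"travel":[-0.3,6.3,0],"roll":0,"jaw":10},
    {"travel":[0.3,6.3,0],"roll":0,"jaw":10},
    {"travel":[1.0,6.2,0],"roll":0,"jaw":10},
    {"travel":[1.6,6.1,0],"roll":0,"jaw":10}
  ]
}}

```text
clock: 17.85
tool_pos: [0.4479, 0.2066, 0.2571]
orientation: [-179.9, -0.0, -32.8]
force: [4.1, 0.4, 4.9]
opening: 0.019
gripper_force: 30.0
```

{"method": "apply_moves", "body": {
  "targets": [
    {"travel":[2.3,5.9,0],"roll":0,"jaw":10},
    {"travel":[2.9,5.6,0],"roll":0,"jaw":10},
    {"travel":[3.4,5.3,0],"roll":0,"jaw":10},
    {"travel":[3.9,4.9,0],"roll":0,"jaw":10},
    {"travel":[4.4,4.4,0],"roll":0,"jaw":10},
    {"travel":[4.9,3.9,0],"roll":0,"jaw":10},
    {"travel":[5.3,3.4,0],"roll":0,"jaw":10},
    {"travel":[5.6,2.9,0],"roll":0,"jaw":10}
  ]
}}

```text
clock: 18.65
tool_pos: [0.4554, 0.1585, 0.257]
orientation: [-179.9, 0.0, -32.8]
force: [0.1, 3.4, 6.9]
opening: 0.0188
gripper_force: 30.0
```

{"method": "apply_moves", "body": {
  "targets": [
    {"travel":[5.9,2.3,0],"roll":0,"jaw":10},
    {"travel":[6.1,1.6,0],"roll":0,"jaw":10},
    {"travel":[6.2,1.0,0],"roll":0,"jaw":10},
    {"travel":[6.3,0.3,0],"roll":0,"jaw":10},
    {"travel":[6.3,-0.3,0],"roll":0,"jaw":10},
    {"travel":[6.2,-1.0,0],"roll":0,"jaw":10},
    {"travel":[6.1,-1.6,0],"roll":0,"jaw":10},
    {"travel":[5.9,-2.3,0],"roll":0,"jaw":10},
    {"travel":[0,0,0],"roll":0,"jaw":10}
  ]
}}

```text
clock: 19.55
tool_pos: [0.4969, 0.1316, 0.257]
orientation: [-180.0, -0.0, -32.9]
force: [1.1, 1.0, 7.1]
opening: 0.0188
gripper_force: 30.0
```

{"method": "apply_moves", "body": {
  "targets": [
    {"travel":[0,0,0],"roll":0,"jaw":50},
    {"travel":[0,0,0],"roll":0,"jaw":50},
    {"travel":[0,0,0],"roll":0,"jaw":50},
    {"travel":[0,0,0],"roll":0,"jaw":50},
    {"travel":[0,0,-20],"roll":0,"jaw":50},
    {"travel":[0,0,-25],"roll":0,"jaw":50},
    {"travel":[0,0,-25],"roll":0,"jaw":50},
    {"travel":[30,0,-20],"roll":0,"jaw":50},
    {"travel":[30,0,0],"roll":0,"jaw":50},
    {"travel":[0,0,0],"roll":0,"jaw":50}
  ]
}}

```text
clock: 20.55
tool_pos: [0.5487, 0.0979, 0.3462]
orientation: [180.0, 0.0, -32.9]
force: [-0.5, 1.0, -1.7]
opening: 0.0502
gripper_force: 0.0
```

Run:
```python
from h import *
a=ctrl.snapshot("scene")[140:290,200:320,::-1];b=ctrl.snapshot("side")[150:300,190:310,::-1]
cv2.imwrite("pics/end.png",cv2.convertScaleAbs(cv2.resize(np.hstack([a,b]),(800,500),interpolation=cv2.INTER_CUBIC),alpha=1.4))
```

```text
(no output)
```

View pics/end.png

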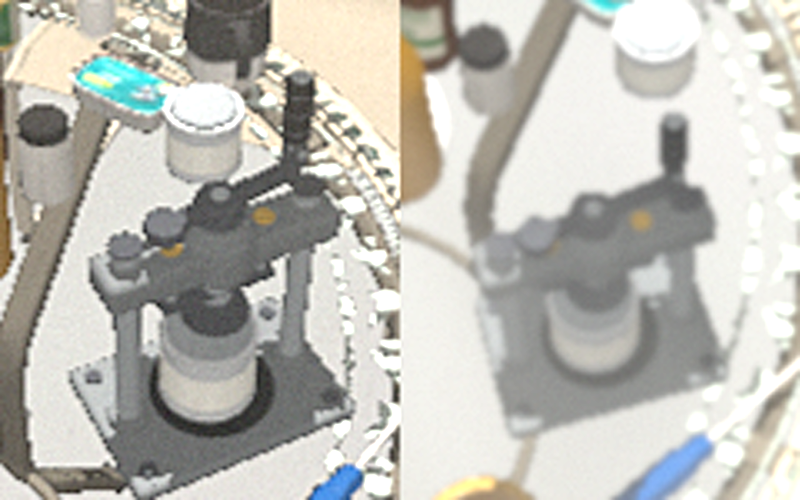

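The picture shows the handle standing upright at (298,110), clear of the gripper. The tin is intact at (207,355) with its lid in, and the other things are in place. I'm handing it in.

```bash
python3 -c "
from plant import ctrl
print(ctrl.close_job())"
```

```text
the job is handed in; nothing more can be done
None
```

I folded the handle upright and wound the lid home to about 104 N under the pad (by handle force), then backed the crank off half a turn, let go and handed the job in at about 21 s. The pad should stand about 12 mm clear, worked out from the crank angle rather than measured.

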